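# Sort the steel nuts through the tray's slide gate

### The arm

A 7-joint arm with a two-finger parallel gripper is mounted at the origin on a cart in front of the work surface, level with it; the furniture and walls round the work are solid. World frame = base frame: x ahead of the robot, y to its left, z up, the work surface at z = 0. Lengths are in mm, angles in rad, forces in N, time in s.
With the tool pointing down it reaches from about 350 to 900 mm from the base axis. Payload 19.9 kg.
Tool frame: the origin (TCP) lies at the very end of the fingers, on their centre line; the grasp point (between the pads) lies 19 mm behind it; z points along the fingers, y is the line along which they close (so a half turn about z gives the same grasp; the last joint's range is limited). The gripper opens to 94 mm and grips with 3 to 60 N. Pads are 16 mm wide; open, the fingers measure 119 mm over their backs; the gripper's body (75 mm by 177 mm) begins 78 mm behind the grasp point.
Start: joints at [1.248, 0.417, -0.01, 1.614, 0.005, 1.111, -0.053], TCP at [173.795, -600.325, 166.925] pointing down, gripper open.
Joint ranges: [-2.81, 2.81], [-0.39, 2.02], [-1.27, 1.25], [0.06, 2.57], [-1.19, 4.33], [0.19, 2], [-2.82, 2.82]. Speed limits (rad/s): [1.89, 1.89, 2.39, 2.39, 3.01, 3.01, 3.01].

### API

Orientations are given as a unit quaternion [x, y, z, w].
In Python, from station import robot, imaging gives the robot as it stands. The module is installed in compiled form; this text tells all that it offers.
- The arm moves only by the tool carry_out, never from a script. Its argument "moves" is a list that holds one entry, the list of rows, each a list of 6 numbers: the shift along the tool's x, y, z in m, then the turn, a rotation vector about the tool's x, y, z in rad. A call has 1 to 20 rows; each row is the pose to reach, as a shift and turn from the pose commanded when the call began, along the tool's axes at that moment; what a row does not reach only later rows make up. A row lasts 1/12 s, in which the tool goes at most 41.7 mm and 7.16 degrees, less where a joint would pass 70% of its speed; a pose out of reach is approached as far as the arm can. A call with a gripper value outside its range is refused whole. "gripper" is the closure, from 0 (fully open) to 1 (shut), set as the call begins (left out, the last holds). The fingers move at their own pace and stop on an object; "grip_force" is the grip in N (left out, the last holds). Time passes only in rows, so rows that repeat a pose let the fingers close. It gives the time, the measured TCP pose, the force, the opening and the grip force at its end, in the units of the state.
- robot.observe(): the state, without advancing time (a new reading comes with each control period).
- imaging.snapshot(name): name is "scene" or "side" or "wrist"; returns a dict with "pixels" (480x640x3 uint8, red, green, blue), "camera_matrix" (3x3 intrinsics, pixels), "R" (3x3) and "t" (3): a world point X has camera coordinates R X + t. Camera axes: x right, y down, z forward; pixel columns grow to the right and rows downward; lengths in mm; the calibration is good to about 2 mm. A picture is of the moment at which its call begins. There is no depth.
- robot.hand_in(): hands the job in; it is judged then, once.
The state is a dict: "time_s": time; "qpos": joint angles; "qvel": joint speeds; "effort": joint torques, N m; "tcp_pos": TCP position; "orientation": TCP orientation; "contact_force": force on the tool from outside, world axes, zero at the start; "torque": the same for the moment, N m; "gripper_width": finger opening in mm; "finger_force": force on a finger pad.
Only numpy, scipy, OpenCV 4.12 (cv2) and the standard library are available. Lean on these libraries where they do the work, as an engineer would, in place of code of your own. Each camera call takes 0.05 s, during which the arm holds its last target. There are 200 camera calls.

### The job

The sorting tray has three steel nuts and one stray brass nut on it. With the fingertips, push the gate fully open by its red knob, sweep the three steel nuts along the tray and out over the spout so that they drop into the yellow bin below, then push the gate fully shut again. The brass nut must stay on the tray (it may be nudged aside); never pick anything up, and leave the bin and the things around it where they are.

Things in the scene. Friction and masses are not known exactly. Their poses are not given: they have to be found in the camera images.
- tray: blue sheet-steel sorting tray on legs, fixed. Origin on the bench under the middle of its floor, z up. Floor level, 240 x 240 mm inside (x, y from -120 to +120 mm), its top 75 mm above the bench. Walls rise 30 mm above the floor (rolled rim to 108 mm above the bench). The spout is in the middle of the -y wall
- throat (a point): middle of the throat of the spout, on the floor (tray frame 0, -125, 75 mm), under the gate; axes as the tray's. It is 72 mm wide (x from -36 to +36 mm). Inside the tray two slanted guides, as high as the walls, lead to it from (x, y) = (+-120, -62) mm to (+-36, -120) mm
- spout_lip (a point): middle of the open end of the spout's lip, on its top face (tray frame 0, -157, 75 mm); axes as the tray's. The floor runs level through the throat to this edge, 72 mm wide between cheeks 20 mm high; what is pushed past the edge drops into the bin
- gate (a joint): the slide gate across the throat, an aluminium plate 80 mm wide that slides along the tray's -x: 0 = shut, 0.072 m = fully open (throat clear). It stays where it is left (slides at about 1 to 2 N). It starts up to 12 mm open, too little for a nut
- gate_knob (a point): top centre of the red knob on the gate, 20 mm in diameter, 27 mm tall, standing on the middle of the gate's top edge; it spans 111 to 138 mm above the bench. Tray frame: x = minus the gate value, y = -125 mm; axes as the tray's. Pushed on its side along the tray's -x it opens the gate, along +x it shuts it
- bin: yellow open plastic bin standing loose on the bench under the spout, 124 mm (x) x 104 mm (y) x 64 mm high, walls 3 mm, floor 8 mm, 0.6 kg; origin at the centre of its underside, axes parallel to the tray's. It lies about 196 mm from the tray's origin along the tray's -y, its near wall under the lip
- nut_1: hexagon nut of grey zinc-plated steel, 30 mm across flats, 35 mm across corners, 16 mm high, 65 g, with an 18 mm hole; origin at the centre of its underside, z up its axis. Starts lying flat on the tray floor at any turn
- nut_2: as nut_1
- nut_3: as nut_1
- nut_brass: hexagon nut of yellow brass, 30 mm across flats, 35 mm across corners, 16 mm high, 65 g, with an 18 mm hole; origin at the centre of its underside, z up its axis. Starts lying flat on the tray floor at any turn; the stray one, stays on the tray
- flashlight: black pocket torch, 38 x 125 x 38 mm, lying on the bench beside the bin; not to be moved
- filler_tub: green filler tub with a yellow lid, 70 mm in diameter, 66 mm tall, standing past the bin; origin at the centre of its base; not to be moved
- stubby_driver: short red-handled screwdriver, 32 x 122 x 37 mm, lying on the bench past the bin; not to be moved
Things that resemble listed ones, but are neither listed nor needed, are in the scene too. Leave any black or blue look-alike of the nut_1 alone.

How it is judged (in metres and radians):
On the way, in this order (a step that is already met when the one before it is completed fails the run):
1. the gate is pushed fully open (value of joint gate above 0.062 m), for 0.2 s.
2. all three steel nuts have dropped into the bin (x of nut_1 in the frame of bin between -0.062 and 0.062 m and y of nut_1 in the frame of bin between -0.052 and 0.052 m and z of each of nut_1, nut_2, nut_3 in the frame of bin below 0.064 m and x of nut_2 in the frame of bin between -0.062 and 0.062 m and y of nut_2 in the frame of bin between -0.052 and 0.052 m and x of nut_3 in the frame of bin between -0.062 and 0.062 m and y of nut_3 in the frame of bin between -0.052 and 0.052 m), for 0.2 s.
3. the gate is pushed shut again (value of joint gate below 0.004 m), for 0.2 s.
At the end, for the whole second after the job is handed in: the three steel nuts lie at rest inside the bin, the brass nut lies on the tray inside the gate, the gate is shut to within 4 mm, and the bin stands upright (all of step 2 and y of nut_brass in the frame of tray between -0.118 and 0.12 m and x of nut_brass in the frame of tray between -0.12 and 0.12 m and z of nut_brass in the frame of tray above 0.07 m and value of joint gate below 0.004 m and linear speed of each of nut_1, nut_2, nut_3, nut_brass below 0.02 m/s and angle between bin's own z axis and vertical below 0.1 rad); the robot touches nothing.
It fails at once if a nut is lifted more than 25 mm off the tray floor (height (world z) of any of nut_1, nut_2, nut_3, nut_brass above 0.1 m).
It fails at once if the brass nut leaves the tray or goes into the spout beyond the gate (y of nut_brass in the frame of tray below -0.13 m or z of nut_brass in the frame of tray below 0.065 m).
It fails at once if a steel nut falls beside the bin ((height (world z) of nut_1 below 0.06 m and (x of nut_1 in the frame of bin above 0.064 m or x of nut_1 in the frame of bin below -0.064 m or y of nut_1 in the frame of bin above 0.054 m or y of nut_1 in the frame of bin below -0.054 m)) or (height (world z) of nut_2 below 0.06 m and (x of nut_2 in the frame of bin above 0.064 m or x of nut_2 in the frame of bin below -0.064 m or y of nut_2 in the frame of bin above 0.054 m or y of nut_2 in the frame of bin below -0.054 m)) or (height (world z) of nut_3 below 0.06 m and (x of nut_3 in the frame of bin above 0.064 m or x of nut_3 in the frame of bin below -0.064 m or y of nut_3 in the frame of bin above 0.054 m or y of nut_3 in the frame of bin below -0.054 m))).
It fails at once if the bin is moved more than 25 mm, lifted or tipped (distance of bin from where it was at the start of the episode above 0.025 m or angle between bin's own z axis and vertical above 0.3 rad).
It fails at once if the torch, the tub or the screwdriver is moved more than 20 mm (distance of any of flashlight, filler_tub, stubby_driver from where it was at the start of the episode above 0.02 m).
It also fails if it takes over 72 s, if anything falls off the work surface, if the arm or the gripper's body presses on something with over 40 N, if the wrist force passes 120 N, or if a joint passes its speed limit or range.

## Working session

There is one attempt and no reset: what is moved stays moved. The work goes in short steps, Python scripts to look and compute and a tool call to move; the robot and the scene stay as the last step left them, time stands still between calls to the robot, and variables do not carry over. Pictures are saved under pics/ and viewed, at most 10 in all, crops included, and the job is handed in when it is done.

Besides the shell and the picture viewer there is one more tool, called as name(argument=value, ...) on one line, values as JSON. carry_out: Moves the arm, as the interface text tells. Its arguments: {"type":"object","properties":{"moves":{"type":"array","items":{"type":"array","items":{"type":"array","items":{"type":"number"}}}},"gripper":{"type":"number"},"grip_force":{"type":"number"}},"required":["moves"]}

```bash
mkdir -p pics; python3 - <<'E'
from station import robot, imaging
import cv2,pickle
s=robot.observe(); print({k:s[k] for k in ("time_s","tcp_pos","orientation","gripper_width","contact_force")})
d={}
for n in("scene","side","wrist"):
    r=imaging.snapshot(n); d[n]=r; cv2.imwrite(f"pics/{n}0.png",r["pixels"][:,:,::-1]); print(n,r["camera_matrix"],r["R"],r["t"])
pickle.dump(d,open("d0.pkl","wb"))
E
```

```text
{'time_s': 0.0, 'tcp_pos': array([ 173.63264284, -599.95228932,  166.33156413]), 'orientation': array([ 9.90095922e-01,  1.40391185e-01, -1.34752200e-04, -6.01614522e-04]), 'gripper_width': 94.08634581025767, 'contact_force': array([ 0.04128927,  0.26501434, -0.88682084])}
scene [[433.76072362   0.         323.30431732]
 [  0.         433.76072362 245.99930073]
 [  0.           0.           1.        ]] [[ 0.62392026 -0.78135471  0.01443392]
 [-0.35311963 -0.29835043 -0.88673195]
 [ 0.69715855  0.54815312 -0.46205856]] [-454.35859381  244.83861323  631.64207509]
side [[436.0397682    0.         328.78891026]
 [  0.         436.0397682  241.81325096]
 [  0.           0.           1.        ]] [[-0.92131017 -0.38834061  0.01947146]
 [-0.21826563  0.47507781 -0.85244424]
 [ 0.32178826 -0.78961551 -0.52245543]] [432.94329353 287.4872889  608.45147709]
wrist [[412.92170143   0.         312.30273862]
 [  0.         412.92170143 242.063353  ]
 [  0.           0.           1.        ]] [[ 0.27778502 -0.96064228 -0.00137356]
 [-0.92433779 -0.26767582  0.27193621]
 [-0.26160109 -0.07427017 -0.9623143 ]] [-624.34989246  -28.90123293  392.56780011]
```

View pics/scene0.png

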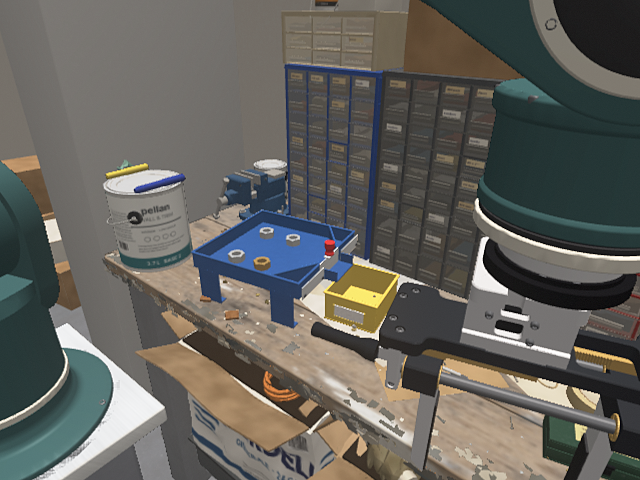

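View pics/side0.png

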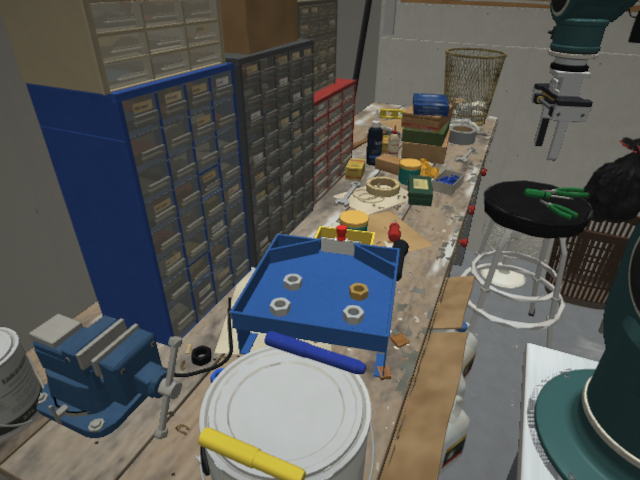

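The scene picture shows the tray at (195–355, 210–325), the red knob at (330,246), the bin at (360,298), steel nuts at (266,232), (292,239), (236,255) and the brass nut at (262,263). The side picture has nuts at (292,281), (280,306), (353,314) and brass at (358,291). Next I'll take enlarged crops.

```bash
python3 - <<'E'
import cv2
a=cv2.imread("pics/scene0.png")[200:345,185:385]; cv2.imwrite("pics/c1.png",cv2.resize(a,None,fx=4,fy=4,interpolation=cv2.INTER_CUBIC))
a=cv2.imread("pics/side0.png")[205:355,220:420]; cv2.imwrite("pics/c2.png",cv2.resize(a,None,fx=4,fy=4,interpolation=cv2.INTER_CUBIC))
E
```

```text
(no output)
```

View pics/c1.png

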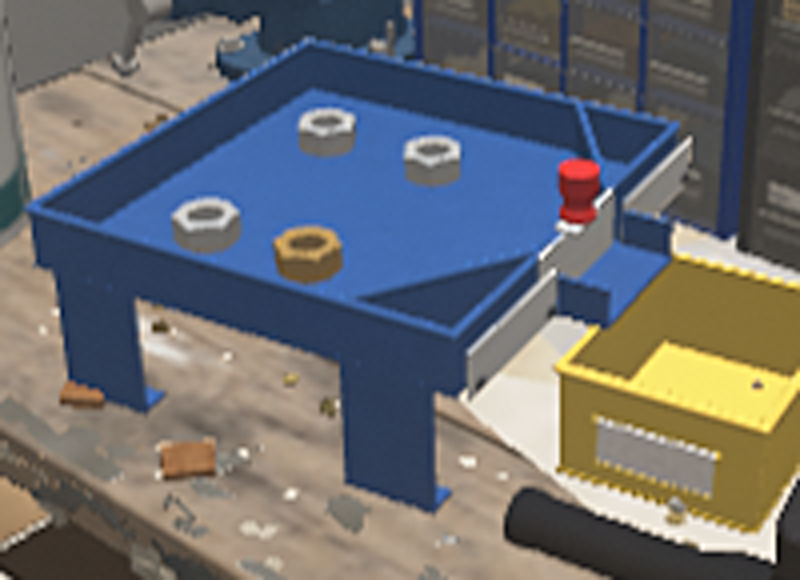

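View pics/c2.png

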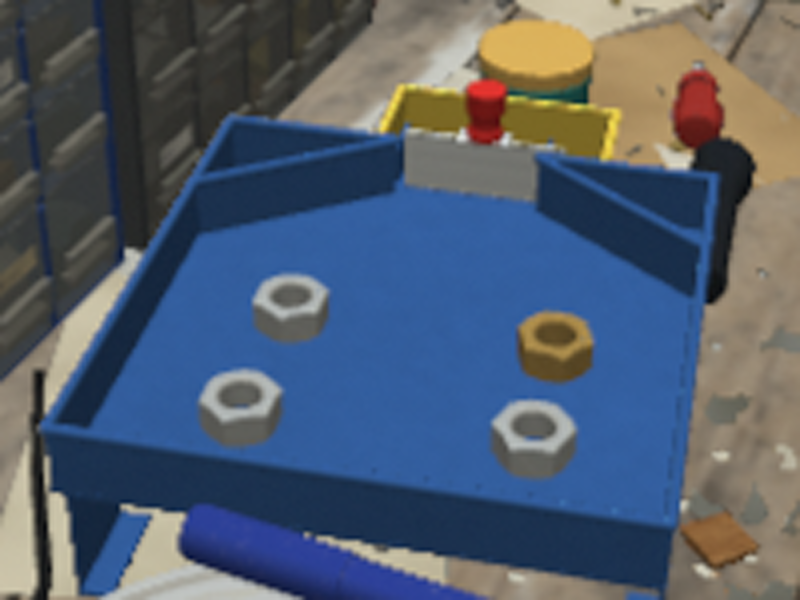

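Crop 1 shows rim corners at (310,40), (680,122), (455,335), (35,207) and the gate closed but for a small gap. Nut top centres are steel (328,124), (433,150), (207,214) and brass (308,241). Crop 2 shows the same nuts at (242,397), (294,297), (534,427) and (556,336), with rim corners at (45,428), (232,118), (715,177), (672,525). The brass one is the only yellow one, so the other three grey nuts are the targets; there are no black or blue nuts on the tray.

```bash
cat > h.py <<'E'
import numpy as np,pickle,cv2
from scipy.optimize import least_squares
def ray(c,u,v,z):
    K,R,t=c["camera_matrix"],c["R"],c["t"]
    d=R.T@np.linalg.solve(K,[u,v,1]); o=-R.T@t
    return (o+d*(z-o[2])/d[2])[:2]
def proj(c,X):
    p=c["camera_matrix"]@(c["R"]@np.asarray(X,float)+c["t"]); return p[:2]/p[2]
def T(p,x,y): 
    c,s=np.cos(p[2]),np.sin(p[2]); return np.array([p[0]+c*x-s*y,p[1]+s*x+c*y])
E
python3 - <<'E'
from h import *
d=pickle.load(open("d0.pkl","rb"))
S,D=d["scene"],d["side"]
a=lambda p:(p[0]/4+185-.4,p[1]/4+200-.4); b=lambda p:(p[0]/4+220-.4,p[1]/4+205-.4)
c1=[(310,40),(680,122),(455,335),(35,207)]; c2=[(45,428),(232,118),(715,177),(672,525)]
w1=[ray(S,*a(p),108) for p in c1]; w2=[ray(D,*b(p),108) for p in c2]
print(np.round(w1,1),np.round(w2,1))
n1=[(328,124),(433,150),(207,214),(308,241)];n2=[(242,397),(294,297),(534,427),(556,336)]
# corners order: far-left(scene)=(+x?,+y)
loc=[(1,1),(1,-1),(-1,-1),(-1,1)]
def f(p):
    r=[]
    for c,w in((S,w1),(D,w2)):
        for l,q in zip(loc,w): r+=list(T(p,l[0]*p[3],l[1]*p[3])-q)
    return r
s=least_squares(f,[500,0,0,122]);p=s.x;print(p,np.round(s.fun,1))
np.save("tray.npy",p)
def inv(q): c,s_=np.cos(p[2]),np.sin(p[2]);x,y=q-p[:2];return np.round([c*x+s_*y,-s_*x+c*y],1)
for i,j in zip(n1,n2): print(inv(ray(S,*a(i),91)),inv(ray(D,*b(j),91)))
print("knob",inv(ray(S,*a((579,166)),138)),inv(ray(D,*b((488,88)),138)))
from station import robot
from scipy.spatial.transform import Rotation as Ro
print(Ro.from_quat(robot.observe()["orientation"]).as_matrix())
E
```

```text
[[ 597.6   86.5]
 [ 647.7 -150.1]
 [ 406.3 -199.4]
 [ 361.5   36.5]] [[ 598.3   90.3]
 [ 645.9 -147.2]
 [ 409.3 -194.9]
 [ 361.3   42.7]]
[ 5.03485120e+02 -5.44437745e+01  2.00130378e-01  1.21082348e+02] [ 0.5  1.8 -1.5  1.1  2.5  2.2 -0.7  3.6 -0.2 -2.   0.3 -1.8 -0.4 -2.3
 -0.6 -2.6]
[56.7 65. ] [59.7 68.9]
[56.8 -3.9] [57.2 -2.6]
[-61.9  59.4] [-60.6  61. ]
[-60.6  -1.6] [-60.9  -0.5]
knob [  -5.5 -123.4] [  -7.1 -126.7]
[[ 9.60552080e-01  2.78099969e-01 -3.28639697e-04]
 [ 2.78100154e-01 -9.60551682e-01  8.77405353e-04]
 [-7.16690122e-05 -9.34188287e-04 -9.99999561e-01]]
```

```bash
cat >> h.py <<'E'
from scipy.spatial.transform import Rotation as Ro
p=np.load("tray.npy")
def inv(q): c,s=np.cos(p[2]),np.sin(p[2]);x,y=np.asarray(q)[:2]-p[:2];return np.round([c*x+s*y,-s*x+c*y],1)
def state():
    from station import robot
    s=robot.observe();M=Ro.from_quat(s["orientation"]).as_matrix()
    print("t",s["time_s"],"tray",inv(s["tcp_pos"]),"z",s["tcp_pos"][2],"yaw-tray",np.arctan2(M[1,0],M[0,0])-p[2],"w",s["gripper_width"],s["contact_force"]);return s,M
E
python3 - <<'E'
from h import *
d=pickle.load(open("d0.pkl","rb"))
for c,u,v in(("scene",368,258),("side",245,267),("side",250,262)): q=ray(d[c],u,v,0);print(q,inv(q))
s,M=state()
g=np.array([*T(p,42,-125),166]);print(M.T@(g-s["tcp_pos"]))
print(s["qpos"])
E
```

```text
[ 728.3952854  -140.01450478] [ 203.4 -128.6]
[ 734.38106744 -150.57252801] [ 207.2 -140.1]
[ 734.7598868  -171.99767491] [ 203.3 -161.2]
t 0.15 tray [-431.6 -469.2] z 166.46725719471368 yaw-tray 0.0816852948986993 w 93.99516019408003 [-0.58238758  0.19565759  0.08275566]
[ 500.1472871  -304.35722387    0.7157394 ]
[ 1.24749255  0.41785097 -0.0103301   1.6140188   0.00470521  1.11068371
 -0.05302282]
```

carry_out(moves=[[[0.5,-0.304,0,0,0,-1.489],[0.5,-0.304,0,0,0,-1.489],[0.5,-0.304,0,0,0,-1.489],[0.5,-0.304,0,0,0,-1.489],[0.5,-0.304,0,0,0,-1.489],[0.5,-0.304,0,0,0,-1.489],[0.5,-0.304,0,0,0,-1.489],[0.5,-0.304,0,0,0,-1.489],[0.5,-0.304,0,0,0,-1.489],[0.5,-0.304,0,0,0,-1.489],[0.5,-0.304,0,0,0,-1.489],[0.5,-0.304,0,0,0,-1.489],[0.5,-0.304,0,0,0,-1.489],[0.5,-0.304,0,0,0,-1.489],[0.5,-0.304,0,0,0,-1.489],[0.5,-0.304,0,0,0,-1.489],[0.5,-0.304,0,0,0,-1.489],[0.5,-0.304,0,0,0,-1.489],[0.5,-0.304,0,0,0,-1.489],[0.5,-0.304,0,0,0,-1.489]]], gripper=0.79, grip_force=20)

```text
time_s: 1.82
tcp_pos: [569.0, -170.4, 167.0]
orientation: [0.634, 0.774, -0.0, 0.0]
contact_force: [0.3, -0.1, -1.0]
gripper_width: 19.9
finger_force: 0.0
```

```bash
python3 -c "
from h import *
s,M=state();print(s['qpos'])"
```

```text
t 1.8167 tray [  41.2 -126.6] z 167.0331462562636 yaw-tray 1.5690889744691945 w 19.910117817367183 [ 0.29783302 -0.10104919 -0.96194171]
[ 0.63052643  0.40497485 -0.50691212  1.68032296  0.21543614  1.11210822
  0.26042035]
```

carry_out(moves=[[[0.001,0,0.03,0,0,0],[0.001,0,0.047,0,0,0],[0.001,0,0.047,0,0,0],[0.001,-0.01,0.047,0,0,0],[0.001,-0.02,0.047,0,0,0],[0.001,-0.03,0.047,0,0,0],[0.001,-0.04,0.047,0,0,0],[0.001,-0.05,0.047,0,0,0],[0.001,-0.06,0.047,0,0,0],[0.001,-0.068,0.047,0,0,0],[0.001,-0.074,0.047,0,0,0],[0.001,-0.078,0.047,0,0,0],[0.001,-0.08,0.047,0,0,0],[0.001,-0.08,0.047,0,0,0],[0.001,-0.08,0.047,0,0,0],[0.001,-0.08,0.047,0,0,0],[0.001,-0.08,0.047,0,0,0]]])

```text
time_s: 3.23
tcp_pos: [491.2, -183.9, 119.8]
orientation: [0.633, 0.774, 0.0, -0.0]
contact_force: [-0.1, 0.1, -0.7]
gripper_width: 20.0
finger_force: 0.0
```

```bash
python3 -c "
from h import *
from station import imaging
state()
a=imaging.snapshot('side')['pixels'][205:355,220:420,::-1]; b=imaging.snapshot('scene')['pixels'][200:340,185:385,::-1]
cv2.imwrite('pics/g1.png',cv2.resize(np.vstack([a,b]),None,fx=2,fy=2,interpolation=cv2.INTER_CUBIC))"
```

```text
t 3.2333 tray [ -37.8 -124.5] z 119.84042041783499 yaw-tray 1.5710496824362037 w 19.961522815357856 [-0.14989704  0.09378344 -0.68398714]
```

View pics/g1.png

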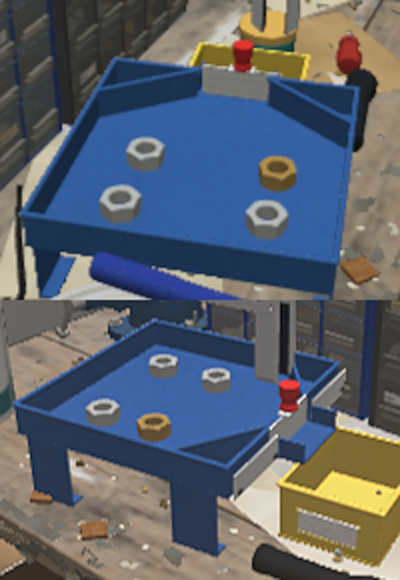

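The fingers don't appear where I expected: in both views they look as if they are still short of the knob. I'll project the TCP to compare.

```bash
python3 -c "
from h import *
from station import imaging
s,M=state()
for n in('side','scene'):
    c=imaging.snapshot(n); print(n,proj(c,s['tcp_pos']),proj(c,[*T(p,-72,-125),138]))
    cv2.imwrite('pics/%s_2.png'%n,c['pixels'][:,:,::-1])
a=cv2.imread('pics/side_2.png')[185:305,260:420];b=cv2.imread('pics/scene_2.png')[200:320,240:400]
cv2.imwrite('pics/g2.png',cv2.resize(np.hstack([a,b]),None,fx=2.5,fy=2.5,interpolation=cv2.INTER_CUBIC))"
```

```text
t 3.3333 tray [ -37.9 -124.6] z 119.84198936786557 yaw-tray 1.57094932215176 w 19.604844372299514 [ 0.27171754 -0.61148534  0.2402839 ]
side [356.67185971 237.03965719] [374.84150334 230.87920078]
scene [322.0204349  256.64377023] [313.70498748 255.91728956]
```

View pics/g2.png

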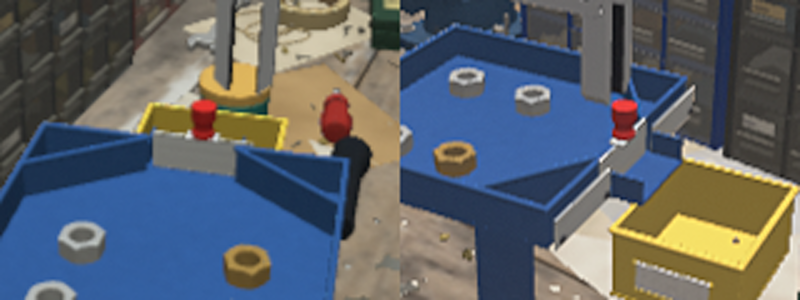

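In the picture the fingertips sit at about side (358,220) and scene (322,238), against the projected TCP (357,237) and (322,257). So the real tips seem to be about 40 mm higher than reported, and the knob was passed over. I'll check this against the first pictures.

```bash
python3 -c "
from h import *
from station import imaging
d=pickle.load(open('d0.pkl','rb'))
t0=np.array([173.6,-600,166.4]);y=np.array([.278,-.9605,0])
for n in('side','scene'):
    for k in(-53,53):
        for dz in(0,40): print(n,k,dz,proj(d[n],t0+k*y+[0,0,dz]))
s,M=state()
for n in('side','scene'):
    for dz in (0,20,30,40): print(n,dz,proj(d[n],s['tcp_pos']+[0,0,dz]))
w=imaging.snapshot('wrist')
a=cv2.resize(w['pixels'][:,:,::-1],(480,360)); b=cv2.imread('pics/side0.png')[70:190,500:620]
cv2.imwrite('pics/w2.png',np.hstack([a,cv2.resize(b,(320,320))[:, :] if 0 else cv2.resize(b,(360,360))])[:, :800])
c=w;print('wrist tcp',proj(c,s['tcp_pos']),proj(c,s['tcp_pos']+[0,0,40]),w['R']@s['tcp_pos']+w['t'], d['wrist']['R']@t0+d['wrist']['t'])
"
```

```text
side -53 0 [546.78685071 176.85570211]
side -53 40 [551.7552144  160.38832617]
side 53 0 [533.840207   160.38133655]
side 53 40 [538.14161986 144.97027075]
scene -53 0 [413.97745354 489.94901609]
scene -53 40 [419.54410179 458.51797717]
scene 53 0 [552.71119102 542.38588203]
scene 53 40 [567.16024611 510.506715  ]
t 3.4333 tray [ -38.  -124.6] z 119.86507889509706 yaw-tray 1.570841376804673 w 19.719435679986198 [ 0.16071891 -0.58917417  0.13636551]
side 0 [356.70471348 237.02643203]
side 20 [357.25494272 228.10356318]
side 30 [357.53523064 223.55823516]
side 40 [357.81905444 218.95556695]
scene 0 [322.01831909 256.64967324]
scene 20 [322.15850646 247.25607698]
scene 30 [322.2298089 242.4782833]
scene 40 [322.30193581 237.64524384]
wrist tcp [313.0277053  271.99236485] [313.04668089 301.07938959] [  0.40653179  16.78297087 231.54967225] [3.03959284e-02 1.64894018e+01 2.31586852e+02]
```

View pics/w2.png

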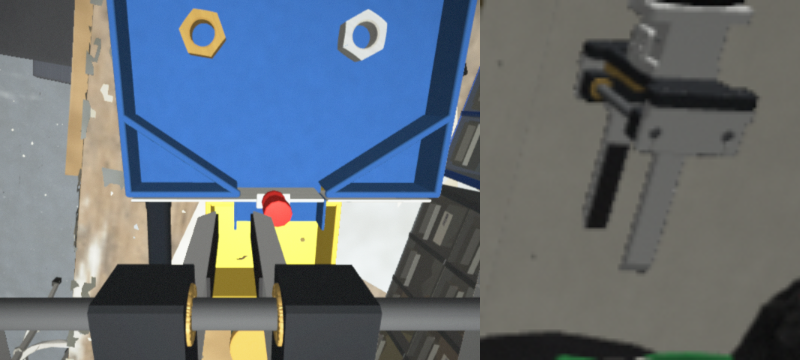

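The visible tips sit about 39 mm above the reported TCP in both views and at both times, while x and y agree. The tool is therefore shorter than stated, and I will command z as tip height minus 39 mm. The wrist view shows the gate still nearly shut, the knob at (277,207) and the fingers passing above it. I'll redo the push lower.

carry_out(moves=[[[0,0.04,0,0,0,0],[0,0.08,0,0,0,0],[0,0.08,0.02,0,0,0],[0,0.08,0.038,0,0,0],[0,0.08,0.038,0,0,0],[0,0.07,0.038,0,0,0],[0,0.06,0.038,0,0,0],[0,0.05,0.038,0,0,0],[0,0.04,0.038,0,0,0],[0,0.03,0.038,0,0,0],[0,0.02,0.038,0,0,0],[0,0.012,0.038,0,0,0],[0,0.006,0.038,0,0,0],[0,0.002,0.038,0,0,0],[0,0,0.038,0,0,0],[0,-0.001,0.038,0,0,0],[0,-0.001,0.038,0,0,0],[0,-0.001,0.038,0,0,0]]])

```text
time_s: 4.98
tcp_pos: [490.0, -184.2, 81.8]
orientation: [0.633, 0.774, -0.0, -0.0]
contact_force: [0.2, 0.2, 0.7]
gripper_width: 19.8
finger_force: 0.0
```

```bash
cat >> h.py <<'E'
def look(name):
    from station import imaging
    c=[imaging.snapshot(n) for n in("side","scene","wrist")]
    a=c[0]["pixels"][205:325,250:410,::-1]; b=c[1]["pixels"][200:320,230:390,::-1]
    f=lambda i:cv2.resize(i,(400,300),interpolation=cv2.INTER_CUBIC)
    cv2.imwrite("pics/"+name,np.vstack([np.hstack([f(a),f(b)]),np.hstack([f(c[2]["pixels"][:,:,::-1]),np.zeros((300,400,3),np.uint8)])]))
    pickle.dump(c,open("last.pkl","wb")); return c
E
python3 -c "
from h import *
state();look('g3.png')"
```

```text
t 4.9833 tray [ -39.  -124.5] z 81.78694658777641 yaw-tray 1.5709453224793348 w 19.825358504062326 [0.18193382 0.22514836 0.66849554]
```

View pics/g3.png

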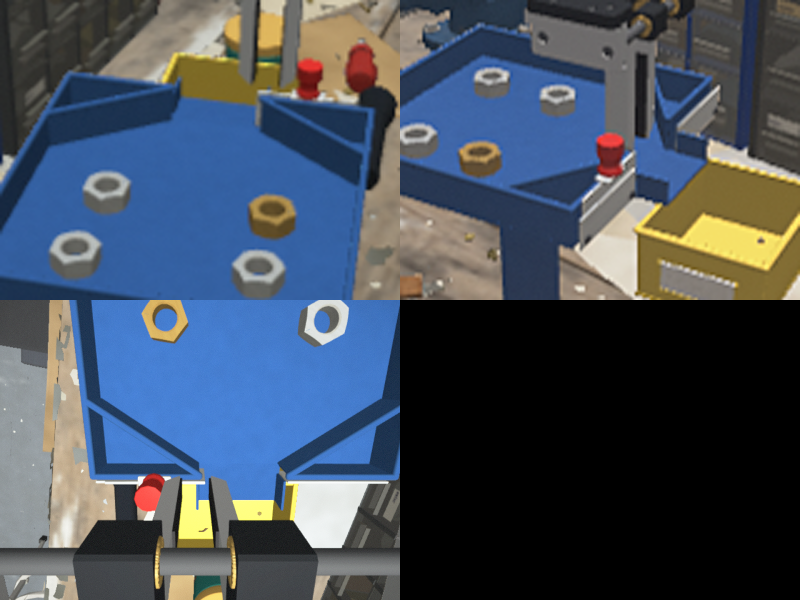

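The gate is open: the knob is at side (374,230), which matches 72 mm, and the throat is clear. Next is the nut near (57,-3): I'll place the rake behind it, turned 0.51 rad.

carry_out(moves=[[[0.01,0.02,0,0,0,0],[0.15,0.112,0,0,0,0.51],[0.15,0.112,0,0,0,0.51],[0.15,0.112,0,0,0,0.51],[0.15,0.112,0,0,0,0.51],[0.15,0.112,0,0,0,0.51],[0.15,0.112,0,0,0,0.51],[0.15,0.112,0.02,0,0,0.51],[0.15,0.112,0.032,0,0,0.51],[0.15,0.112,0.038,0,0,0.51],[0.15,0.112,0.041,0,0,0.51],[0.15,0.112,0.041,0,0,0.51]]])

```text
time_s: 6.13
tcp_pos: [569.5, -15.6, 40.4]
orientation: [0.808, 0.589, -0.0, -0.0]
contact_force: [-0.5, 0.6, 0.5]
gripper_width: 19.8
finger_force: 0.0
```

```bash
python3 -c "
from h import *
state();look('g4.png')"
```

```text
t 6.1333 tray [72.4 25. ] z 40.41984621714722 yaw-tray 1.060232362213976 w 19.78171830287932 [-0.53989361  0.61770953  0.54636076]
```

View pics/g4.png

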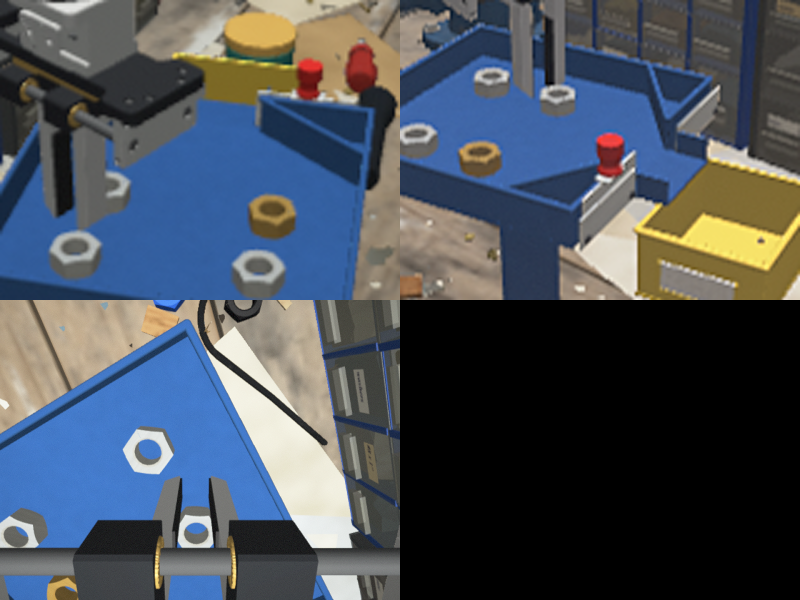

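The rake stands right behind the first steel nut (wrist view, nut at (195,530) between the fingers), clear of the wall and the other nuts. Pushing now.

carry_out(moves=[[[-0.01,0,0,0,0,0],[-0.02,0,0,0,0,0],[-0.03,0,0,0,0,0],[-0.04,0,0,0,0,0],[-0.05,0,0,0,0,0],[-0.06,0,0,0,0,0],[-0.07,0,0,0,0,0],[-0.08,0,0,0,0,0],[-0.09,0,0,0,0,0],[-0.1,0,0,0,0,0],[-0.108,0,0,0,0,0],[-0.116,0,0,0,0,0],[-0.123,0,0,0,0,0],[-0.127,-0.001,0,0,0,-0.06],[-0.128,-0.003,0,0,0,-0.17],[-0.129,-0.005,0,0,0,-0.28],[-0.129,-0.008,0,0,0,-0.39],[-0.13,-0.01,0,0,0,-0.51],[-0.13,-0.01,0,0,0,-0.51]]])

```text
time_s: 7.87
tcp_pos: [520.2, -136.2, 40.8]
orientation: [0.631, 0.776, -0.0, -0.0]
contact_force: [-0.3, -0.5, -0.9]
gripper_width: 19.5
finger_force: 0.0
```

```bash
cat >> h.py <<'E'
def nuts(z=91):
    # grey/brass blobs on the blue tray, seen by scene and side cameras, as tray x,y (rough, top+side faces)
    from station import imaging
    for n in("side","scene"):
        c=imaging.snapshot(n); im=cv2.cvtColor(c["pixels"],cv2.COLOR_RGB2HSV)
        poly=np.int32([proj(c,[*T(p,x,y),80]) for x,y in((116,116),(116,-55),(36,-112),(36,-155),(-34,-155),(-34,-112),(-116,-55),(-116,116))])
        m=np.zeros(im.shape[:2],np.uint8);cv2.fillPoly(m,[poly],255)
        for k,ok in(("grey",(im[...,1]<60)&(im[...,2]>70)),("brass",(im[...,0]<30)&(im[...,1]>90)&(im[...,2]>80))):
            q=cv2.connectedComponentsWithStats((ok&(m>0)).astype(np.uint8))
            for st,ce in zip(q[2][1:],q[3][1:]):
                if st[4]>25: print(n,k,st[4],inv(ray(c,*ce,85)))
E
python3 -c "
from h import *
state();nuts()"
```

```text
t 7.8667 tray [  0.1 -83.5] z 40.80062347196578 yaw-tray 1.5768145896543255 w 19.48266797820429 [-0.34530083 -0.51834825 -0.8966594 ]
side grey 112 [  25.6 -112.1]
side grey 263 [  -3.2 -108.8]
side grey 305 [60.9 68.6]
side grey 319 [-60.4  60.9]
side brass 248 [-60.7  -0.5]
scene grey 408 [ 65.9 -20.6]
scene grey 148 [58.5 67. ]
scene grey 240 [   3.7 -100.5]
scene grey 189 [-63.3  59.4]
scene brass 147 [ -6.5 -90.3]
scene brass 177 [-63.   -2.5]
```

The nut is now at about (0,-104), as planned. Pushing it straight out.

carry_out(moves=[[[-0.008,0,0,0,0,0],[-0.016,0,0,0,0,0],[-0.024,0,0,0,0,0],[-0.032,0,0,0,0,0],[-0.04,0,0,0,0,0],[-0.047,0,0,0,0,0],[-0.054,0,0,0,0,0],[-0.06,0,0,0,0,0],[-0.066,0,0,0,0,0],[-0.07,0,0,0,0,0],[-0.07,0,0,0,0,0],[-0.06,0,0,0,0,0],[-0.06,0,-0.04,0,0,0],[-0.06,0,-0.04,0,0,0]]])

```text
time_s: 9.13
tcp_pos: [535.0, -193.3, 85.7]
orientation: [0.632, 0.775, 0.001, 0.002]
contact_force: [1.0, -0.3, 1.7]
gripper_width: 20.3
finger_force: 0.0
```

```bash
python3 -c "
from h import *
state();nuts()"
```

```text
t 9.1333 tray [   3.2 -142.4] z 85.69412336321142 yaw-tray 1.5725591963072876 w 20.288378048528838 [ 1.00832337 -0.27290236  1.69615109]
side grey 305 [60.9 68.6]
side grey 319 [-60.4  60.9]
side brass 56 [   7.4 -147.4]
side brass 246 [-60.8  -0.6]
scene grey 147 [58.7 67. ]
scene grey 190 [-63.2  59.5]
scene grey 101 [ -29.7 -111.8]
scene brass 106 [ -8.  -90.5]
scene brass 177 [-63.   -2.5]
```

carry_out(moves=[[[0.238,0.067,0,0,0,0.327],[0.238,0.067,0,0,0,0.327],[0.238,0.067,0,0,0,0.327],[0.238,0.067,0,0,0,0.327],[0.238,0.067,0,0,0,0.327],[0.238,0.067,0,0,0,0.327],[0.238,0.067,0,0,0,0.327],[0.238,0.067,0,0,0,0.327],[0.238,0.067,0,0,0,0.327],[0.238,0.067,0.02,0,0,0.327],[0.238,0.067,0.035,0,0,0.327],[0.238,0.067,0.04,0,0,0.327],[0.238,0.067,0.04,0,0,0.327]]])

```text
time_s: 10.32
tcp_pos: [550.1, 50.5, 39.7]
orientation: [0.751, 0.66, -0.001, -0.001]
contact_force: [0.2, 0.5, 0.4]
gripper_width: 19.7
finger_force: 0.0
```

```bash
python3 -c "
from h import *
state();nuts()"
```

```text
t 10.3167 tray [66.5 93.6] z 39.717239015047696 yaw-tray 1.2419953362703344 w 19.7340143530213 [0.17622122 0.54682849 0.40746492]
side grey 495 [38.5 -8.7]
side grey 158 [101.7  57.4]
side grey 525 [66.4 54.6]
side grey 319 [-60.4  60.9]
side brass 56 [   7.4 -147.4]
side brass 248 [-60.8  -0.6]
scene grey 170 [63.1 70.2]
scene grey 38 [ 61.  102.6]
scene grey 189 [-63.2  59.6]
scene grey 100 [ -29.7 -111.7]
scene brass 105 [ -8.8 -91.3]
scene brass 177 [-63.   -2.5]
```

carry_out(moves=[[[-0.006,0,0,0,0,0],[-0.014,0,0,0,0,0],[-0.024,0,0,0,0,0],[-0.034,0,0,0,0,0],[-0.044,0,0,0,0,0],[-0.054,0,0,0,0,0],[-0.064,0,0,0,0,0],[-0.074,0,0,0,0,0],[-0.084,0,0,0,0,0],[-0.094,0,0,0,0,0],[-0.104,0,0,0,0,0],[-0.114,0,0,0,0,0],[-0.124,0,0,0,0,0],[-0.134,0,0,0,0,0],[-0.144,0,0,0,0,0],[-0.154,0,0,0,0,0],[-0.164,0,0,0,0,0],[-0.172,0,0,0,0,0],[-0.18,0,0,0,0,0],[-0.186,0,0,0,0,0]]])

```text
time_s: 12.08
tcp_pos: [527.3, -133.6, 40.9]
orientation: [0.751, 0.661, -0.0, -0.0]
contact_force: [-0.4, 0.3, 0.3]
gripper_width: 19.6
finger_force: 0.3
```

```bash
python3 -c "
from h import *
state();nuts()"
```

```text
t 12.0833 tray [  7.6 -82.3] z 40.90447561900334 yaw-tray 1.2433225119125377 w 19.572117629685945 [-0.38573579  0.34829238  0.30197898]
side grey 67 [  30.9 -101.7]
side grey 277 [   1.8 -107.8]
side grey 321 [-60.5  60.9]
side brass 248 [-60.7  -0.5]
scene grey 60 [100.7  33.1]
scene grey 251 [ 53.1 -41.9]
scene grey 256 [  8.9 -99.1]
scene grey 190 [-63.2  59.5]
scene brass 146 [ -7.1 -90.5]
scene brass 177 [-63.   -2.5]
```

carry_out(moves=[[[-0.001,-0.002,0,0,0,-0.11],[-0.002,-0.004,0,0,0,-0.22],[-0.003,-0.006,0,0,0,-0.328],[-0.0106,-0.0034,0,0,0,-0.328],[-0.0182,-0.0008,0,0,0,-0.328],[-0.0257,0.0018,0,0,0,-0.328],[-0.0333,0.0043,0,0,0,-0.328],[-0.0409,0.0069,0,0,0,-0.328],[-0.0475,0.0092,0,0,0,-0.328],[-0.0541,0.0114,0,0,0,-0.328],[-0.0598,0.0134,0,0,0,-0.328],[-0.0655,0.0153,0,0,0,-0.328],[-0.07,0.017,0,0,0,-0.328],[-0.07,0.017,0,0,0,-0.328],[-0.061,0.014,0,0,0,-0.328],[-0.061,0.014,-0.04,0,0,-0.328],[-0.061,0.014,-0.04,0,0,-0.328],[-0.061,0.014,-0.04,0,0,-0.328]]])

```text
time_s: 13.68
tcp_pos: [534.7, -194.1, 82.6]
orientation: [0.632, 0.775, 0.0, 0.001]
contact_force: [-0.4, 0.4, -0.0]
gripper_width: 19.9
finger_force: 0.0
```

```bash
python3 -c "
from h import *
state();nuts()"
```

```text
t 13.6833 tray [   2.8 -143. ] z 82.63677964655753 yaw-tray 1.5726609499920003 w 19.885671629756118 [-0.40384385  0.36544031 -0.04352041]
side grey 320 [-60.4  61. ]
side brass 56 [   7.4 -147.4]
side brass 247 [-60.8  -0.6]
scene grey 190 [-63.2  59.5]
scene grey 101 [ -29.7 -111.8]
scene brass 98 [ -7.6 -90.4]
scene brass 177 [-63.   -2.5]
```

carry_out(moves=[[[0.217,-0.089,0,0,0,-1.047],[0.217,-0.089,0,0,0,-1.047],[0.217,-0.089,0,0,0,-1.047],[0.217,-0.089,0,0,0,-1.047],[0.217,-0.089,0,0,0,-1.047],[0.217,-0.089,0,0,0,-1.047],[0.217,-0.089,0,0,0,-1.047],[0.217,-0.089,0,0,0,-1.047],[0.217,-0.089,0,0,0,-1.047],[0.217,-0.089,0,0,0,-1.047],[0.217,-0.089,0,0,0,-1.047],[0.217,-0.089,0.02,0,0,-1.047],[0.217,-0.089,0.035,0,0,-1.047],[0.217,-0.089,0.041,0,0,-1.047],[0.217,-0.089,0.041,0,0,-1.047]]])

```text
time_s: 15.03
tcp_pos: [402.1, 0.3, 38.9]
orientation: [0.161, 0.987, 0.0, -0.001]
contact_force: [-0.2, 1.1, 0.6]
gripper_width: 19.4
finger_force: 0.0
```

```bash
python3 -c "
from h import *
state();nuts()"
```

```text
t 15.0333 tray [-88.5  73.8] z 38.88558697515326 yaw-tray 2.617609393303498 w 19.39803254877963 [-0.19092495  1.08811118  0.57521398]
side grey 1275 [-53.   32.7]
side grey 130 [-101.2   28.2]
side brass 56 [   7.4 -147.4]
side brass 70 [-37.1 -81.9]
side brass 41 [-84.3 -28.9]
scene grey 337 [-61.5  73.8]
scene grey 101 [ -29.7 -111.8]
scene brass 55 [  7.  -82.7]
scene brass 177 [-63.   -2.5]
scene brass 35 [ -29.3 -101.9]
```

carry_out(moves=[[[-0.006,0,0,0,0,0],[-0.014,0,0,0,0,0],[-0.023,0,0,0,0,0],[-0.032,0,0,0,0,0],[-0.041,0,0,0,0,0],[-0.05,0,0,0,0,0],[-0.059,0,0,0,0,0],[-0.068,0,0,0,0,0],[-0.075,0,0,0,0,0],[-0.08,0,0,0,0,0],[-0.083,0,0,0,0,0],[-0.083,0,0,0,0,0],[-0.071,0,0,0,0,0],[-0.058,0,0,0,0,0],[-0.058,0,-0.04,0,0,0],[-0.058,0,-0.04,0,0,0]]])

```text
time_s: 16.47
tcp_pos: [459.4, -17.7, 83.9]
orientation: [0.16, 0.987, -0.0, 0.002]
contact_force: [0.7, 0.7, 1.7]
gripper_width: 19.7
finger_force: 0.0
```

```bash
python3 -c "
from h import *
state();nuts()"
```

```text
t 16.4667 tray [-35.9  44.8] z 83.92795413008551 yaw-tray 2.620191670439274 w 19.672630969199453 [0.70146201 0.7389681  1.72618248]
side grey 840 [  4.8 -73.5]
side grey 171 [-36.  -77.4]
side grey 278 [ 3.9 22.1]
side brass 251 [-60.6  -0.6]
scene grey 114 [42.  95.6]
scene grey 174 [ 1.5 20.8]
scene grey 101 [ -29.7 -111.8]
scene brass 95 [ -8.  -90.7]
scene brass 177 [-63.   -2.5]
```

carry_out(moves=[[[-0.03,0.025,0,0,0,1.047],[-0.03,0.025,0,0,0,1.047],[-0.03,0.025,0,0,0,1.047],[-0.03,0.025,0,0,0,1.047],[-0.03,0.025,0,0,0,1.047],[-0.03,0.025,0,0,0,1.047],[-0.03,0.025,0,0,0,1.047],[-0.03,0.025,0,0,0,1.047],[-0.03,0.025,0,0,0,1.047],[-0.03,0.025,0,0,0,1.047],[-0.03,0.025,0.02,0,0,1.047],[-0.03,0.025,0.034,0,0,1.047],[-0.03,0.025,0.04,0,0,1.047],[-0.03,0.025,0.04,0,0,1.047]]])

```text
time_s: 17.73
tcp_pos: [493.4, -4.1, 38.5]
orientation: [0.632, 0.775, -0.001, -0.001]
contact_force: [0.5, 0.3, 0.1]
gripper_width: 20.1
finger_force: 0.0
```

```bash
python3 -c "
from h import *
state();nuts()"
```

```text
t 17.7333 tray [ 0.1 51.3] z 38.545607891365904 yaw-tray 1.5734825631689038 w 20.1148867605576 [0.52942184 0.30399827 0.05778127]
side grey 97 [  15.8 -142.5]
side grey 46 [ 38.5 -77.9]
side grey 171 [-46.2 -72.1]
side grey 295 [31.3  5.1]
side grey 489 [-1.5 13.9]
side brass 50 [  12.5 -109.5]
side brass 246 [-60.7  -0.6]
scene grey 241 [17.  34.8]
scene grey 215 [22.4 79.2]
scene grey 101 [ -29.7 -111.8]
scene brass 106 [ -8.3 -90.5]
scene brass 177 [-63.   -2.5]
```

carry_out(moves=[[[-0.004,0.0015,-0.001,0,0,0],[-0.011,0.0015,-0.001,0,0,0],[-0.02,0.0015,-0.001,0,0,0],[-0.029,0.0015,-0.001,0,0,0],[-0.038,0.0015,-0.001,0,0,0],[-0.047,0.0015,-0.001,0,0,0],[-0.056,0.0015,-0.001,0,0,0],[-0.065,0.0015,-0.001,0,0,0],[-0.074,0.0015,-0.001,0,0,0],[-0.083,0.001,-0.001,0,0,0],[-0.092,0.001,-0.001,0,0,0],[-0.101,0.001,-0.001,0,0,0],[-0.11,0.001,-0.001,0,0,0],[-0.117,0.001,-0.001,0,0,0],[-0.124,0.001,-0.001,0,0,0],[-0.13,0.001,-0.001,0,0,0],[-0.134,0.001,-0.001,0,0,0],[-0.135,0.001,-0.001,0,0,0]]])

```text
time_s: 19.33
tcp_pos: [522.5, -137.0, 40.9]
orientation: [0.633, 0.774, -0.0, -0.0]
contact_force: [-0.4, 0.7, 2.2]
gripper_width: 19.6
finger_force: 1.2
```

```bash
python3 -c "
from h import *
state();nuts()"
```

```text
t 19.3333 tray [  2.2 -84.7] z 40.891038664995015 yaw-tray 1.5710482320379109 w 19.605744600570688 [-0.42758892  0.72363564  2.16756884]
side grey 104 [  27.4 -112.7]
side grey 265 [  -0.6 -108.8]
side brass 248 [-60.7  -0.5]
scene grey 394 [ 66.6 -23.2]
scene grey 251 [   3.5 -102.5]
scene brass 141 [ -5.6 -90.1]
scene brass 177 [-63.   -2.5]
```

carry_out(moves=[[[-0.005,-0.001,0,0,0,0],[-0.012,-0.001,0,0,0,0],[-0.02,-0.001,0,0,0,0],[-0.028,-0.001,0,0,0,0],[-0.036,-0.001,0,0,0,0],[-0.043,-0.001,0,0,0,0],[-0.05,-0.001,0,0,0,0],[-0.056,-0.001,0,0,0,0],[-0.062,-0.001,0,0,0,0],[-0.068,-0.001,0,0,0,0],[-0.068,-0.001,0,0,0,0],[-0.058,-0.001,0,0,0,0],[-0.058,-0.001,-0.04,0,0,0],[-0.058,-0.001,-0.08,0,0,0],[-0.04,-0.001,-0.08,0,0,0],[-0.04,-0.001,-0.08,0,0,0]]])

```text
time_s: 20.77
tcp_pos: [530.2, -172.3, 123.0]
orientation: [0.631, 0.775, 0.001, 0.001]
contact_force: [0.5, 1.5, -0.6]
gripper_width: 19.8
finger_force: 0.0
```

```bash
cat >> h.py <<'E'
def binview():
    c=look("bin.png"); w=c[2]
    print("wrist lip",proj(w,[*T(p,0,-157),75]),"bin c",proj(w,[*T(p,0,-196),64]))
    s=c[1]["pixels"][255:335,320:400,::-1]
    cv2.imwrite("pics/bin.png",np.hstack([cv2.resize(s,(400,400),interpolation=cv2.INTER_CUBIC),cv2.resize(w["pixels"][:,:,::-1],(400,300))[0:300].copy() if 0 else cv2.copyMakeBorder(cv2.resize(w["pixels"][:,:,::-1],(400,300)),0,100,0,0,cv2.BORDER_CONSTANT)]))
E
python3 -c "
from h import *
state();nuts();binview()"
```

```text
t 20.7667 tray [   2.8 -120.8] z 123.03358323988229 yaw-tray 1.5747321051288978 w 19.80287471247356 [ 0.48794279  1.48742725 -0.62628049]
side brass 28 [  -8.5 -147.1]
side brass 247 [-60.8  -0.7]
scene grey 100 [ -29.7 -111.7]
scene brass 97 [ -7.3 -90.2]
scene brass 177 [-63.   -2.5]
wrist lip [311.7228313  295.17672644] bin c [311.76024542 338.29482084]
```

```bash
python3 - <<'E'
from h import *
c=pickle.load(open("last.pkl","rb"))
f=lambda i:cv2.resize(i[:,:,::-1],(400,400),interpolation=cv2.INTER_CUBIC)
cv2.imwrite("pics/fin.png",np.hstack([f(c[1]["pixels"][250:340,310:400]),f(c[0]["pixels"][205:305,300:400])]))
E
```

```text
(no output)
```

View pics/fin.png

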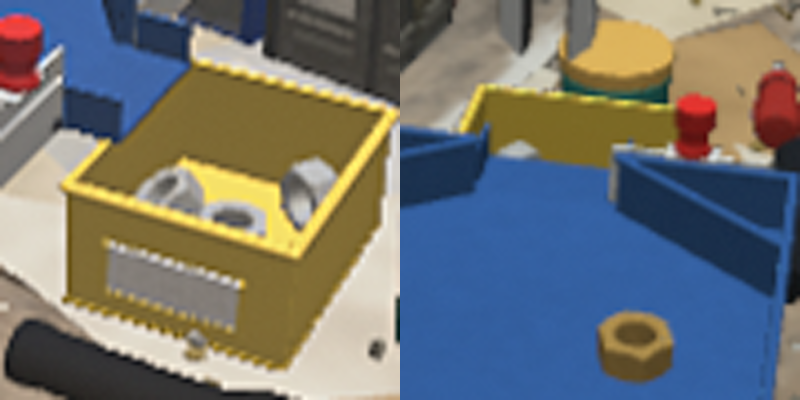

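All three steel nuts lie in the bin (left crop at (170,190), (235,215) and (310,190)), and the brass nut is on the tray. Now I'll shut the gate.

carry_out(moves=[[[-0.004,-0.04,0,0,0,0],[-0.004,-0.08,0,0,0,0],[-0.004,-0.121,0,0,0,0],[-0.004,-0.121,0,0,0,0],[-0.004,-0.121,0.02,0,0,0],[-0.004,-0.121,0.04,0,0,0],[-0.004,-0.121,0.04,0,0,0],[-0.004,-0.112,0.04,0,0,0],[-0.004,-0.103,0.04,0,0,0],[-0.004,-0.094,0.04,0,0,0],[-0.004,-0.085,0.04,0,0,0],[-0.004,-0.076,0.04,0,0,0],[-0.004,-0.067,0.04,0,0,0],[-0.004,-0.058,0.04,0,0,0],[-0.004,-0.05,0.04,0,0,0],[-0.004,-0.044,0.04,0,0,0],[-0.004,-0.039,0.04,0,0,0],[-0.004,-0.036,0.04,0,0,0],[-0.004,-0.035,0.04,0,0,0],[-0.004,-0.035,0.04,0,0,0]]])

```text
time_s: 22.68
tcp_pos: [496.0, -186.5, 80.9]
orientation: [0.633, 0.775, 0.0, -0.0]
contact_force: [-0.6, 0.0, -0.4]
gripper_width: 19.6
finger_force: 0.0
```

```bash
cat >> h.py <<'E'
def knob():
    from station import imaging
    for n in("side","scene"):
        c=imaging.snapshot(n); im=cv2.cvtColor(c["pixels"],cv2.COLOR_RGB2HSV)
        m=(((im[...,0]<6)|(im[...,0]>174))&(im[...,1]>190)&(im[...,2]>120)).astype(np.uint8)
        q=cv2.connectedComponentsWithStats(m)
        for st,ce in zip(q[2][1:],q[3][1:]):
            w=inv(ray(c,*ce,125))
            if st[4]>25 and abs(w[1]+125)<20: print(n,"knob",st,w)
E
python3 -c "
from h import *
state();knob()
from station import imaging
d=pickle.load(open('d0.pkl','rb'))
imaging.snapshot=lambda n:d[n]
knob()"
```

```text
t 22.6833 tray [ -33.6 -127.9] z 80.88945796472791 yaw-tray 1.5717728216195737 w 19.5807554045121 [-0.55264824  0.00945636 -0.38002881]
```

```bash
sed -i 's/im\[...,1\]>190)&(im\[...,2\]>120/im[...,1]>150)\&(im[...,2]>90/; s/<20: print/<60: print/' h.py; python3 -c "
from h import *
knob()
from station import imaging
d=pickle.load(open('d0.pkl','rb'))
imaging.snapshot=lambda n:d[n]
knob()"
```

```text
side knob [389 223  12  17 158] [-107.8 -154.6]
side knob [334 225   9  15 118] [   0.2 -127.8]
side knob [459 239   9   6  35] [-240.5 -147.9]
side knob [389 223  12  16 147] [-107.7 -156.8]
side knob [337 225  10  16 121] [  -6.2 -128.2]
side knob [459 239   9   6  34] [-240.5 -148.3]
scene knob [325 240  10  16 134] [  -6.1 -123.7]
```

The knob has moved 6.3 mm in +x from its start position (-6.2 → 0.2), so the gate is about shut. I'll nudge it 2 mm further against the stop.

carry_out(moves=[[[0,0.001,0,0,0,0],[0,0.002,0,0,0,0],[0,0.002,0,0,0,0],[0,0.002,0,0,0,0]]])

```text
time_s: 23.22
tcp_pos: [497.7, -186.3, 80.9]
orientation: [0.633, 0.774, -0.0, -0.0]
contact_force: [-2.9, -0.9, 1.3]
gripper_width: 19.6
finger_force: 1.2
```

```bash
python3 -c "
from h import *
state();knob()"
```

```text
t 23.2167 tray [ -31.9 -128.1] z 80.90510126803466 yaw-tray 1.571546744030611 w 19.57453118664836 [-2.9076045  -0.92117441  1.34233139]
side knob [389 223  12  17 157] [-107.8 -154.8]
side knob [333 225   9  15 115] [   1.7 -127.4]
side knob [459 239   9   6  35] [-240.5 -147.9]
```

carry_out(moves=[[[0,0.001,0,0,0,0],[0,0.0015,0,0,0,0],[0,0.0015,0,0,0,0],[0,0.0015,0,0,0,0]]])

```text
time_s: 23.65
tcp_pos: [497.9, -186.4, 80.8]
orientation: [0.633, 0.774, -0.001, -0.001]
contact_force: [-12.0, -2.7, 7.5]
gripper_width: 20.1
finger_force: 6.0
```

```bash
python3 -c "
from h import *
state();knob()"
```

```text
t 23.65 tray [ -31.7 -128.2] z 80.79598858348221 yaw-tray 1.5710729729858448 w 20.101447910397454 [-12.04495677  -2.68217227   7.53729647]
side knob [389 223  12  17 158] [-107.8 -154.6]
side knob [333 225   9  15 118] [   1.9 -127.8]
side knob [459 239   9   6  35] [-240.5 -147.9]
```

The force rose to 12 N with no further motion, so the gate is against its stop. Backing off and up.

carry_out(moves=[[[0,-0.01,0,0,0,0],[0,-0.025,0,0,0,0],[0,-0.025,-0.04,0,0,0],[0,-0.025,-0.08,0,0,0],[0,-0.025,-0.1,0,0,0],[0,-0.025,-0.1,0,0,0],[0,-0.025,-0.1,0,0,0],[0,-0.025,-0.1,0,0,0]]])

```text
time_s: 24.42
tcp_pos: [474.4, -190.9, 180.2]
orientation: [0.633, 0.774, -0.0, -0.0]
contact_force: [0.1, 0.8, -0.3]
gripper_width: 19.8
finger_force: 0.0
```

```bash
python3 -c "
from h import *
state();knob();nuts()
from station import robot
print(robot.hand_in())"
```

```text
t 24.4167 tray [ -55.6 -127.9] z 180.24885954745508 yaw-tray 1.5715358795008973 w 19.771868656042464 [ 0.13614642  0.754799   -0.29477272]
side knob [389 223  12  17 153] [-107.8 -155.6]
side knob [333 225  10  15 119] [   1.5 -128. ]
side knob [459 239   9   6  35] [-240.5 -147.9]
scene knob [327 238  10  16 125] [   2.6 -123.2]
side grey 337 [   2.1 -131.7]
side brass 246 [-60.8  -0.6]
scene grey 209 [   1.8 -118. ]
scene brass 31 [ 55.3 -92.3]
scene brass 177 [-63.   -2.5]
the job is handed in; nothing more can be done
None
```

I handed the job in after about 24 s of robot time: the gate was opened, all three steel nuts are in the bin, the brass nut is still where it was on the tray, and the gate is shut against its stop; no verdict came back.

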